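# Change over the parts trays at the watchmaker's bench

## Robot

A 6-joint arm with a two-finger parallel gripper is mounted at the origin on the work surface. World frame = base frame: x ahead of the robot, y to its left, z up, the work surface at z = 0. Lengths are in mm, angles in rad, forces in N, time in s.
With the tool pointing down it reaches from about 350 to 775 mm from the base axis. Payload 7.3 kg.
Tool frame: the origin (TCP) lies at the very end of the fingers, on their centre line; the grasp point (between the pads) lies 19 mm behind it; x points along the fingers, z is the direction in which the jaws open and shut, and the axes are right-handed (so a half turn about x gives the same grasp; the last joint's range is limited). The gripper opens to 92 mm and grips with 3 to 60 N. Pads are 19 mm wide; open, the fingers measure 130 mm over their backs; the gripper's body (75 mm by 190 mm) begins 47 mm behind the grasp point.
Start: joints at [-1.248, 0.342, 1.524, -0, 1.275, -0.146], TCP at [237.228, -468.367, 226.741] pointing down, gripper open.
Joint ranges: [-2.53, 2.53], [-0.77, 2.02], [0.04, 2.7], [-1, 4.14], [0.28, 2.66], [-3.11, 3.11]. Speed limits (rad/s): [2.57, 2.57, 3.14, 3.14, 3.14, 3.14].

## Interface

Orientations are given as [roll, pitch, yaw] about the fixed x, y, z axes, in that order (R = Rz(yaw) Ry(pitch) Rx(roll)).
In Python, from plant import * gives the robot as it stands.
- The arm moves only by the tool carry_out, never from a script. Its argument "rows" is a list of rows, each a list of 4 numbers: the shift along the world's x, y, z in mm, then the turn about the world's z in degrees. In form: [[x, y, z, twist], ...]. A call has 1 to 20 rows; each row is the pose to reach, as a shift and turn from the pose measured when the call began; what a row does not reach only later rows make up. A row lasts 1/12 s, in which the tool goes at most 41.7 mm and 7.16 degrees, less where a joint would pass 70% of its speed; a pose out of reach is approached as far as the arm can. A call with a gripper value outside its range is refused whole. "hand" is the finger opening in mm, from 0 to 91.8, set as the call begins (left out, the last holds). The fingers move at their own pace and stop on an object; the grip force is fixed at half the most. Time passes only in rows, so rows that repeat a pose let the fingers close. It gives the time, the measured TCP pose, the force and the opening at its end, in the units of the state.
- get_obs(): the state, without advancing time (a new reading comes with each control period).
- capture(name): name is "side" or "top" or "wrist"; returns the picture (400x640x3 uint8, red, green, blue); there is no depth.
- camera_info(name): a dict with "camera_matrix" (3x3 intrinsics, pixels), "pose" (4x4, takes a point from camera to world coordinates); the wrist camera has in their place "mount" (4x4, takes a point from camera to tool coordinates, whose origin is the TCP and whose axes are the tool frame's). Camera axes: x right, y down, z forward; pixel columns grow to the right and rows downward; lengths in mm; the calibration is good to about 2 mm. A picture is of the moment at which its call begins: read the wrist's pose just before it. camera_info takes no time and is no camera call.
- close_job(): hands the job in, once; it reports no verdict.
The state is a dict: "time": time; "joint_positions": joint angles; "dq": joint speeds; "tau": joint torques, N m; "tool_pos": TCP position; "tcp_rot": TCP orientation; "contact_force": force on the tool from outside, world axes, zero at the start; "moment": the same for the moment, N m; "grip_width": finger opening in mm.
Only numpy, scipy, OpenCV 4.12 (cv2) and the standard library are available. Lean on these libraries where they do the work, as an engineer would, in place of code of your own. Each camera call takes 0.05 s, during which the arm holds its last target. There are 200 camera calls.

## Task

Of the two low parts cases on the bench, one has its tray (the one with the bracelet links) standing open: push that tray fully home with the fingertips. Only then hook a fingertip behind the lip of the other tray, the one with the watch movements, and draw it out along its rails to its stop, then move clear. Pinch neither lip, grasp or lift nothing, and leave the loose things on the bench where they stand.

Things in the scene. Friction and masses are not known exactly. Their poses are not given: they have to be found in the camera images.
- open_case: Low grey case fixed to the bench, 150 mm long (x) by 114 mm wide (y) by 44 mm high, with a clear window in its roof, holding one white tray, the one with flat steel bracelet links in it. Origin: centre of its underside; x runs away from the tray's front, so the tray slides out along the case's own -x. Two fixed aluminium rails, 4 mm high, lie on the bench under the tray and reach to 230 mm before the origin.
- open_tray (a joint): How far this tray is slid out of its case, in m: 0 fully home, 0.080 at its outer stop. At the start it stands open, 0.045 to 0.078. It stays where left; sliding friction is about 2 N plus slight damping (4 N per m/s).
- open_lip (a point): Centre of the top edge of the upright aluminium lip across the tray's front, moving with the tray; axes as the case's. The lip is 12 mm thick (x, 6 mm either side of the point), 98 mm wide (y), its top 34 mm above the bench and its lower edge 5 mm above the bench; its front half is named open_tray_c0, its back half open_tray_c1. With the tray home it lies 144 mm before the case's origin. The bench before it is free but for the rails.
- open_well (a point): Centre of the floor of the finger well just behind the lip, moving with the tray; axes as the case's; floor 8 mm above the bench, 36 mm behind the lip's point. The well is open above: 60 mm clear along x (from the lip's back to a low cross wall) by 90 mm clear along y, with side and cross walls only 20 mm above the bench; the lip stands 26 mm above the well's floor. With the tray home the case's 44 mm high front begins 33 mm behind this point.
- shut_case: Low grey case fixed to the bench, 150 mm long (x) by 114 mm wide (y) by 44 mm high, with a clear window in its roof, holding one white tray, the one with round black movement holders in it. Origin: centre of its underside; x runs away from the tray's front, so the tray slides out along the case's own -x. Two fixed aluminium rails, 4 mm high, lie on the bench under the tray and reach to 230 mm before the origin.
- shut_tray (a joint): How far this tray is slid out of its case, in m: 0 fully home, 0.080 at its outer stop. At the start it is home or nearly so, 0 to 0.008. It stays where left; sliding friction is about 2 N plus slight damping (4 N per m/s).
- shut_lip (a point): Centre of the top edge of the upright aluminium lip across the tray's front, moving with the tray; axes as the case's. The lip is 12 mm thick (x, 6 mm either side of the point), 98 mm wide (y), its top 34 mm above the bench and its lower edge 5 mm above the bench; its front half is named shut_tray_c0, its back half shut_tray_c1. With the tray home it lies 144 mm before the case's origin. The bench before it is free but for the rails.
- shut_well (a point): Centre of the floor of the finger well just behind the lip, moving with the tray; axes as the case's; floor 8 mm above the bench, 36 mm behind the lip's point. The well is open above: 60 mm clear along x (from the lip's back to a low cross wall) by 90 mm clear along y, with side and cross walls only 20 mm above the bench; the lip stands 26 mm above the well's floor. With the tray home the case's 44 mm high front begins 33 mm behind this point.
- loupe: Bystander: loose black eye loupe, a cup 38 mm across and 36 mm high, narrow end down, near the robot. Origin: centre of its underside.
- tin: Bystander: loose flat round white tin, 50 mm across, 22 mm high, between the two cases. Origin: centre of its underside.
- oil_jar: Bystander: loose small amber jar, 36 mm across, 55 mm high, out to one side. Origin: centre of its underside.
- driver_stand: Bystander: loose round black stand (90 mm across, 35 mm high) of seven upright screwdrivers, 109 mm high over all, out to the side away from the jar. Origin: centre of its underside.

How it is judged:
By the outcome, as a careful person would: the job done as asked, in the order asked, and still so for the second after the job is handed in, with the robot touching nothing.
It also fails if it takes over 48 s, if anything falls off the work surface, if the arm or the gripper's body presses on something with over 40 N, if the wrist force passes 120 N, or if a joint passes its speed limit or range.

## Working session

There is one attempt and no reset: what is moved stays moved. The work goes in short steps, Python scripts to look and compute and a tool call to move; the robot and the scene stay as the last step left them, time stands still between calls to the robot, and variables do not carry over. Pictures are saved under pics/ and viewed, about 8 in all and at most 12, crops included, and the job is handed in when it is done.

Besides the shell and the picture viewer there is one more tool, called after "Call:" as name(argument=value, ...), one argument or row to a line, values as JSON. carry_out: Moves the arm, as the interface text tells. Its arguments: {"type":"object","properties":{"rows":{"type":"array"},"hand":{"type":"number"}},"required":["rows"]}

```bash
mkdir -p pics
python3 - <<'E'
from plant import *
import cv2
print(get_obs())
for n in("top","side"):
    cv2.imwrite(f"pics/{n}1.png",cv2.cvtColor(capture(n),cv2.COLOR_RGB2BGR)); print(camera_info(n))
print(camera_info("wrist"))
E
```

```text
{'time': 0.0, 'joint_positions': array([-1.24797025e+00,  3.42701851e-01,  1.52505317e+00, -1.38901590e-05,
        1.27541612e+00, -1.46006163e-01]), 'dq': array([-0.00083242, -0.0007772 , -0.00195463, -0.00119436, -0.00143407,
       -0.00105039]), 'tau': array([ 1.82439664e-03, -4.31234944e+01, -2.44215310e+01,  7.18552410e-02,
        5.58847818e-02, -1.23824066e-04]), 'tool_pos': array([ 237.09359451, -467.93119303,  226.04319513]), 'tcp_rot': array([3.00400081, 1.56921779, 1.90204078]), 'contact_force': array([ 0.11763264, -0.66066172, -0.07576935]), 'moment': array([-0.04159883,  0.02692976,  0.00099159]), 'grip_width': 91.57325296755089}
{'camera_matrix': array([[408.06479912,   0.        , 313.58687697],
       [  0.        , 408.06479912, 198.31033338],
       [  0.        ,   0.        ,   1.        ]]), 'pose': array([[-2.49971695e-02, -9.93265696e-01,  1.13130008e-01,
         4.66049548e+02],
       [-9.99687511e-01,  2.48199572e-02, -2.97486115e-03,
         3.78721652e+00],
       [ 1.46945581e-04, -1.13169019e-01, -9.93575740e-01,
         1.19603316e+03],
       [ 0
[... 423 characters left out ...]
02],
       [-5.57893422e-03, -6.54635739e-01, -7.55923889e-01,
         1.02742633e+03],
       [ 0.00000000e+00,  0.00000000e+00,  0.00000000e+00,
         1.00000000e+00]])}
{'camera_matrix': array([[303.71996748,   0.        , 318.73761119],
       [  0.        , 303.71996748, 197.53291263],
       [  0.        ,   0.        ,   1.        ]]), 'mount': array([[-1.05563844e-03, -3.01233808e-01,  9.53549725e-01,
        -1.58702891e+02],
       [-1.29082272e-04, -9.53550208e-01, -3.01234103e-01,
         8.24108983e+01],
       [ 9.99999434e-01, -4.41080665e-04,  9.67720313e-04,
        -9.51805963e-01],
       [ 0.00000000e+00,  0.00000000e+00,  0.00000000e+00,
         1.00000000e+00]])}
```

View pics/top1.png

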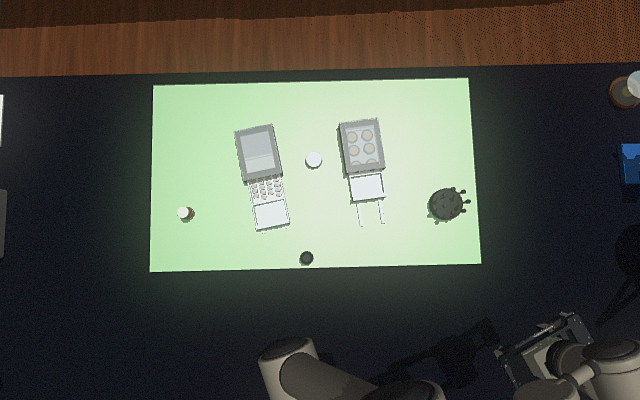

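The top view shows the open case on the left, with links near (267,190) and its lip near (272,229). The shut case is on the right, with round holders near (362,145) and its lip near (368,200). The tin is at (314,160), the loupe at (306,257), the jar at (185,213) and the driver stand at (447,205). Next I'll enlarge the cases.

Run:
```python
import cv2
a=cv2.imread("pics/top1.png")[115:245,225:395]
cv2.imwrite("pics/crop1.png",cv2.resize(a,None,fx=4.5,fy=4.5,interpolation=cv2.INTER_CUBIC))
```

```text
(no output)
```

View pics/crop1.png

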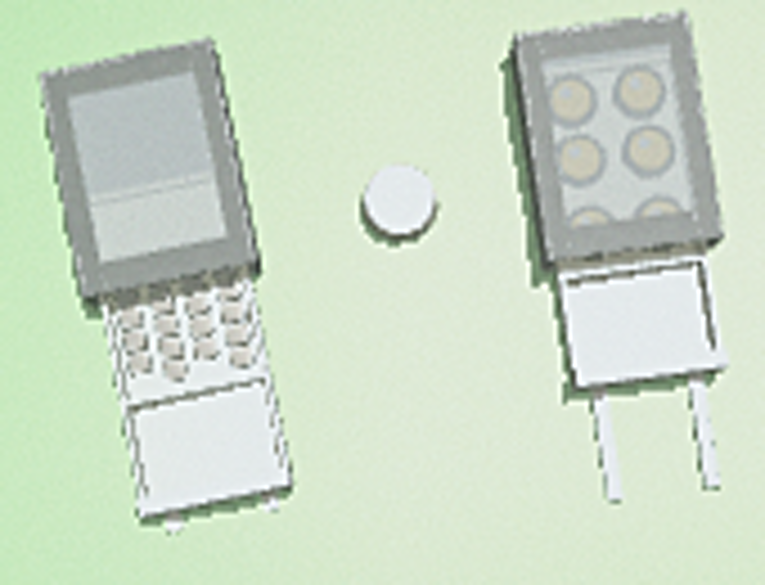

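View pics/side1.png

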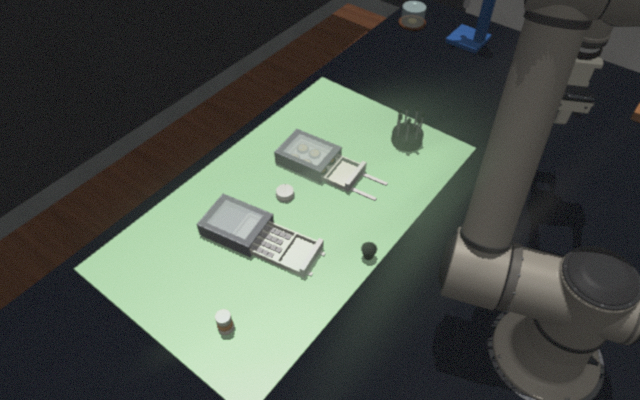

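```bash
cat > h.py <<'E'
from plant import *
import numpy as np
def ray(n,uv,z):
    c=camera_info(n);K=c["camera_matrix"];T=c["pose"]
    d=T[:3,:3]@np.linalg.inv(K)@np.array([uv[0],uv[1],1]);o=T[:3,3]
    return (o+d*(z-o[2])/d[2])
def crop(p): return ((p[0]+.5)/4.5-.5+225,(p[1]+.5)/4.5-.5+115)
E
python3 - <<'E'
from h import *
M=np.array([[75,57],[75,-57],[-75,-57],[-75,57]],float)
D={"open":([(42,75),(212,41),(256,264),(82,297)],[(140,514),(291,488)]),
"shut":([(518,38),(686,13),(721,240),(552,266)],[(576,389),(723,368)])}
for k,(r,l) in D.items():
    P=np.array([ray("top",crop(p),44)[:2] for p in r]); c=P.mean(0)
    A=P-c; th=np.arctan2((M[:,0]*A[:,1]-M[:,1]*A[:,0]).sum(),(M*A).sum())
    R=np.array([[np.cos(th),-np.sin(th)],[np.sin(th),np.cos(th)]])
    print(k,c.round(1),"yaw deg",np.degrees(th).round(2),"res",(A@R-M).round(1).tolist())
    L=np.array([ray("top",crop(p),34)[:2] for p in l])
    print(" lip front ends",L.round(1).tolist(),"in case",((L-c)@R).round(1).tolist())
    lc=(L.mean(0)-c)@R; print(" joint",-lc[0]-6-144," lip pt",(c+R@[lc[0]+6,0]).round(1), "home lip",(c+R@[-144,0]).round(1),"axis",R[:,0].round(3))
for n,p,z in(("tin",(399,200),22),):print(n,ray("top",crop(p),z))
for n,p,z in(("loupe",(306,257),36),("jar",(185,211),55),("stand",(447,204),35)):print(n,ray("top",p,z).round())
o=get_obs();from scipy.spatial.transform import Rotation as Ro
print(Ro.from_euler("xyz",o["tcp_rot"]).as_matrix().round(3))
E
```

```text
open [735.2 158.4] yaw deg 9.89 res [[-1.3, -1.3], [-0.7, 1.3], [0.6, 0.8], [1.4, -0.9]]
 lip front ends [[515.2, 166.9], [529.2, 71.3]] in case [[-215.3, 46.1], [-217.9, -50.5]]
 joint 66.63555037032643  lip pt [527.7 122.3] home lip [593.4 133.7] axis [0.985 0.172]
shut [ 747.3 -143.7] yaw deg 6.64 res [[-0.4, -2.6], [0.7, 1.5], [0.6, 3.0], [-0.9, -2.0]]
 lip front ends [[587.7, -111.2], [598.8, -205.4]] in case [[-154.9, 50.7], [-154.7, -44.1]]
 joint 4.77606632956207  lip pt [ 599.6 -160.9] home lip [ 604.3 -160.3] axis [0.993 0.116]
tin [715.3847153   -1.71472791  22.        ]
loupe [432.  26.  36.]
jar [569. 362.  55.]
stand [ 572. -381.   35.]
[[-0.     0.892  0.452]
 [ 0.001  0.452 -0.892]
 [-1.     0.    -0.001]]
```

Call:
carry_out(
  hand=0,
  rows=[
    [6, 14, 0, 0],
    [20, 45, 0, -1],
    [34, 78, 0, -2],
    [48, 111, 0, -3],
    [62, 144, 0, -4],
    [76, 177, 0, -5],
    [90, 210, 0, -6],
    [105, 243, 0, -7],
    [119, 276, 0, -8],
    [133, 309, 0, -9],
    [147, 342, 0, -10],
    [162, 375, 0, -11],
    [176, 408, 0, -12],
    [190, 441, 0, -13],
    [205, 475, 0, -14],
    [219, 508, 0, -15],
    [233, 541, 0, -16],
    [244, 566, 0, -17],
    [251, 583, 0, -17],
    [251, 583, 0, -17],
  ],
)

```text
time: 1.77
tool_pos: [488.7, 118.0, 225.5]
tcp_rot: [-3.132, 1.568, 1.756]
contact_force: [-0.5, -0.2, -0.3]
grip_width: 0.6
```

Run:
```python
from h import *
import cv2
from scipy.spatial.transform import Rotation as Ro
o=get_obs();im=capture("wrist");cv2.imwrite("pics/w1.png",cv2.cvtColor(im,cv2.COLOR_RGB2BGR))
c=camera_info("wrist");T=np.eye(4);T[:3,:3]=Ro.from_euler("xyz",o["tcp_rot"]).as_matrix();T[:3,3]=o["tool_pos"]
np.save("w1.npy",T@c["mount"]);print(o["tool_pos"],np.degrees(np.arctan2(T[1,2],T[0,2])))
```

```text
[488.70581589 117.95628072 225.51837313] -79.94990998894781
```

View pics/w1.png

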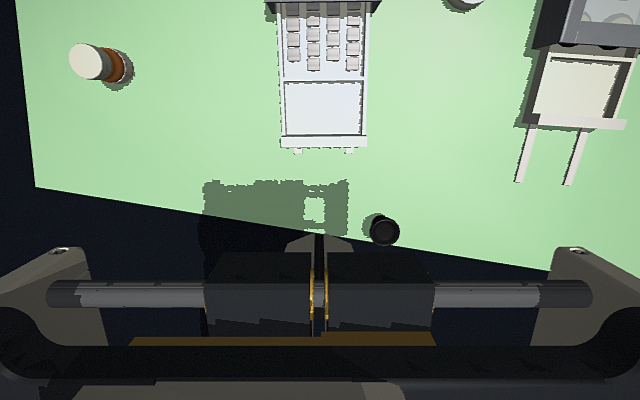

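The wrist view shows the open lip's front top edge from about (281,147) to (367,147), squared up to the tool. The shut lip runs from about (524,116) to (626,129), and the loupe is clear at (384,230).

Run:
```python
from h import *
T=np.load("w1.npy");K=camera_info("wrist")["camera_matrix"]
def w(p,z):
    d=T[:3,:3]@np.linalg.inv(K)@np.array([*p,1.]);o=T[:3,3];return (o+d*(z-o[2])/d[2])[:2]
for a,b in(((281,147),(367,147)),((524,117),(626,129))):
    A,B=w(a,34),w(b,34);v=A-B;print(A.round(1),B.round(1),np.hypot(*v).round(1),"yaw",np.degrees(np.arctan2(-v[0],v[1])).round(1),"mid",((A+B)/2).round(1))
print("loupe",w((384,230),36))
```

```text
[512.9 167.5] [530.1  70.2] 98.8 yaw 10.1 mid [521.5 118.8]
[593.2 -94.7] [ 600.8 -212.7] 118.2 yaw 3.7 mid [ 597.  -153.7]
loupe [433.63600273  26.96679774]
```

Call:
carry_out(
  rows=[
    [0, -1, -8, 0],
    [0, -2, -25, 0],
    [0, -4, -45, 0],
    [0, -4, -65, 0],
    [0, -4, -85, 0],
    [0, -4, -105, 0],
    [0, -4, -125, 0],
    [0, -4, -145, 0],
    [0, -4, -162, 0],
    [0, -4, -177, 0],
    [0, -4, -190, 0],
    [0, -4, -200, 0],
    [0, -4, -206, 0],
    [0, -4, -210, 0],
    [0, -4, -211, 0],
    [0, -4, -211, 0],
  ],
)

```text
time: 3.15
tool_pos: [488.1, 112.1, 14.6]
tcp_rot: [-2.654, 1.569, 2.233]
contact_force: [-0.5, 0.4, 0.2]
grip_width: 0.5
```

Call:
carry_out(
  rows=[
    [3, 0.5, 0, 0],
    [8, 1.5, 0, 0],
    [13, 2, 0, 0],
    [18, 3, 0, 0],
    [23, 4, 0, 0],
    [28, 5, 0, 0],
    [33, 6, 0, 0],
    [38, 7, 0, 0],
    [43, 7.5, 0, 0],
    [48, 8.5, 0, 0],
    [53, 9, 0, 0],
    [58, 10, 0, 0],
    [63, 11, 0, 0],
    [68, 12, 0, 0],
    [73, 13, 0, 0],
    [77, 13.5, 0, 0],
    [79, 14, 0, 0],
    [80, 14, 0, 0],
    [80, 14, 0, 0],
  ],
)

```text
time: 4.73
tool_pos: [568.6, 126.1, 14.6]
tcp_rot: [-3.08, 1.57, 1.807]
contact_force: [-0.8, 0.0, -0.9]
grip_width: 0.3
```

Call:
carry_out(
  rows=[
    [1, 0, 0, 0],
    [2.5, 0.5, 0, 0],
    [4, 0.5, 0, 0],
    [5.5, 1, 0, 0],
    [6.5, 1, 0, 0],
    [7, 1, 0, 0],
  ],
)

```text
time: 5.23
tool_pos: [575.7, 127.2, 14.7]
tcp_rot: [3.109, 1.569, 1.713]
contact_force: [-2.0, 0.1, 0.5]
grip_width: 0.4
```

Call:
carry_out(
  rows=[
    [1, 0, 0, 0],
    [2, 0.5, 0, 0],
    [3, 0.5, 0, 0],
    [3, 0.5, 0, 0],
  ],
)

```text
time: 5.57
tool_pos: [577.8, 127.6, 14.6]
tcp_rot: [-2.151, 1.568, 2.737]
contact_force: [-5.5, -0.2, 2.9]
grip_width: 0.4
```

Call:
carry_out(
  rows=[
    [1, 0, 0, 0],
    [2, 0.5, 0, 0],
    [3, 0.5, 0, 0],
    [3, 0.5, 0, 0],
    [3, 0.5, 0, 0],
  ],
)

```text
time: 5.98
tool_pos: [577.8, 127.6, 14.6]
tcp_rot: [-1.741, 1.562, -3.137]
contact_force: [-11.8, -1.9, 8.6]
grip_width: 0.7
```

Call:
carry_out(
  rows=[
    [-3, -0.5, 0, 0],
    [-10, -2, 0, 0],
    [-20, -3.5, 0, 0],
    [-27, -5, 0, 0],
    [-30, -5, 5, 0],
    [-30, -5, 25, 0],
    [-30, -5, 50, 0],
    [-30, -5, 80, 0],
    [-30, -5, 110, 0],
    [-30, -5, 140, 0],
    [-30, -5, 165, 0],
    [-30, -5, 185, 0],
    [-30, -5, 190, 0],
  ],
)

```text
time: 7.07
tool_pos: [549.8, 122.8, 209.0]
tcp_rot: [-2.274, 1.57, 2.614]
contact_force: [2.0, -0.7, 0.7]
grip_width: 0.4
```

Call:
carry_out(
  rows=[
    [0, -10, 0, 0],
    [0, -35, 0, 0],
    [1, -65, 0, -1],
    [2, -95, 0, -1],
    [3, -125, 0, -2],
    [4, -155, 0, -2],
    [5, -185, 0, -3],
    [6, -215, 0, -3.5],
    [7, -245, 0, -3.5],
    [7, -270, 0, -3.5],
    [7, -285, 0, -3.5],
    [7, -289, 0, -3.5],
    [7, -289, 0, -3.5],
  ],
)

```text
time: 8.15
tool_pos: [556.2, -166.9, 208.0]
tcp_rot: [-2.242, 1.568, 2.584]
contact_force: [-0.5, 0.8, -0.7]
grip_width: 0.2
```

Run:
```python
from h import *
import cv2
from scipy.spatial.transform import Rotation as Ro
o=get_obs();im=capture("wrist");cv2.imwrite("pics/w2.png",cv2.cvtColor(im,cv2.COLOR_RGB2BGR))
c=camera_info("wrist");T=np.eye(4);T[:3,:3]=Ro.from_euler("xyz",o["tcp_rot"]).as_matrix();T[:3,3]=o["tool_pos"]
np.save("w2.npy",T@c["mount"]);print(o["tool_pos"],o["contact_force"],np.degrees(np.arctan2(T[1,2],T[0,2])))
```

```text
[ 556.23910505 -166.91871299  208.0114754 ] [-0.45185947  0.81668023 -0.73946765] -83.54609745242942
```

View pics/w2.png

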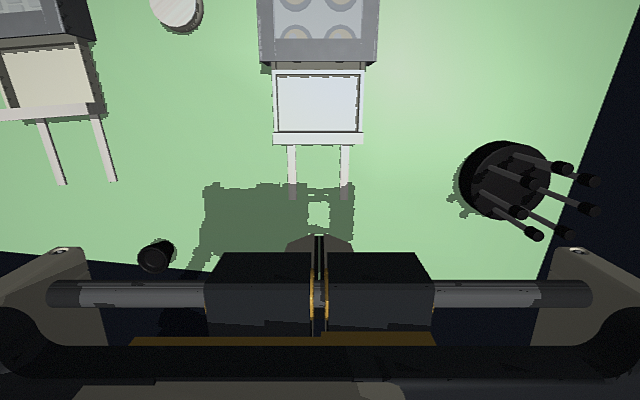

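The wrist view shows the shut lip's front top edge at about (273,145) to (363,145), squared up, with its empty well just behind. The open tray's well (left) now sits right against its case, and its lip's right end is near (104,113).

Run:
```python
from h import *
T=np.load("w2.npy");K=camera_info("wrist")["camera_matrix"]
def w(p,z):
    d=T[:3,:3]@np.linalg.inv(K)@np.array([*p,1.]);o=T[:3,3];return (o+d*(z-o[2])/d[2])[:2]
A,B=w((273,145),34),w((363,145),34);v=A-B;m=(A+B)/2
yaw=np.arctan2(-v[0],v[1]);ax=np.array([np.cos(yaw),np.sin(yaw)]);tcp=get_obs()["tool_pos"][:2]
print(A,B,np.hypot(*v),"yaw",np.degrees(yaw),"mid",m,"axis",ax)
lip=m+6*ax
for d in(20,24,30,36):print(d,"target",(lip+d*ax).round(1),"delta",(lip+d*ax-tcp).round(1))
print("openlip right front",w((104,114),34))
```

```text
[ 586.97977723 -112.2289843 ] [ 597.99667118 -209.61730641] 98.00947523236343 yaw 6.454053642414161 mid [ 592.4882242  -160.92314536] axis [0.99366232 0.11240642]
20 target [ 618.3 -158. ] delta [61.9  7.8]
24 target [ 622.3 -157.6] delta [65.9  8.2]
30 target [ 628.3 -156.9] delta [71.9  8.9]
36 target [ 634.2 -156.2] delta [77.8  9.6]
openlip right front [599.45186527  67.50743087]
```

Call:
carry_out(
  rows=[
    [6, 1, 0, 0],
    [22, 3, -5, 0],
    [45, 6, -15, 0],
    [65, 8, -30, 0],
    [72, 9, -50, 0],
    [72, 9, -70, 0],
    [72, 9, -90, 0],
    [72, 9, -110, 0],
    [72, 9, -127, 0],
    [72, 9, -142, 0],
    [72, 9, -155, 0],
    [72, 9, -167, 0],
    [72, 9, -177, 0],
    [72, 9, -185, 0],
    [72, 9, -190, 0],
    [72, 9, -192, 0],
    [72, 9, -192, 0],
  ],
)

```text
time: 9.62
tool_pos: [628.4, -156.7, 16.1]
tcp_rot: [-2.331, 1.568, 2.496]
contact_force: [-1.0, -0.3, 0.8]
grip_width: 0.5
```

Call:
carry_out(
  rows=[
    [-3, -0.5, 0, 0],
    [-7, -1, 0, 0],
    [-11, -1, 0, 0],
    [-15, -1.5, 0, 0],
    [-20, -2, 0, 0],
    [-25, -3, 0, 0],
    [-30, -3.5, 0, 0],
    [-35, -4, 0, 0],
    [-40, -4.5, 0, 0],
    [-45, -5, 0, 0],
    [-50, -5.5, 0, 0],
    [-55, -6, 0, 0],
    [-60, -7, 0, 0],
    [-65, -7.5, 0, 0],
    [-70, -8, 0, 0],
    [-74, -8.5, 0, 0],
    [-77, -8.5, 0, 0],
    [-79, -9, 0, 0],
    [-80, -9, 0, 0],
    [-80, -9, 0, 0],
  ],
)

```text
time: 11.28
tool_pos: [548.0, -165.7, 15.9]
tcp_rot: [-2.259, 1.567, 2.567]
contact_force: [1.0, 0.7, 0.2]
grip_width: 0.2
```

Call:
carry_out(
  rows=[
    [-1, 0, 0, 0],
    [-2, 0, 0, 0],
    [-3, -0.5, 0, 0],
    [-4, -0.5, 0, 0],
    [-5, -0.5, 0, 0],
    [-5, -0.5, 0, 0],
  ],
)

```text
time: 11.78
tool_pos: [543.2, -166.2, 15.9]
tcp_rot: [-2.366, 1.568, 2.46]
contact_force: [2.4, -0.2, -1.4]
grip_width: 0.3
```

Call:
carry_out(
  rows=[
    [-1, 0, 0, 0],
    [-2, 0, 0, 0],
    [-3, -0.5, 0, 0],
    [-4, -0.5, 0, 0],
    [-4, -0.5, 0, 0],
  ],
)

```text
time: 12.2
tool_pos: [543.2, -166.3, 16.1]
tcp_rot: [1.677, 1.565, 0.219]
contact_force: [16.8, 5.8, -9.7]
grip_width: 0.6
```

Call:
carry_out(
  rows=[
    [-1, 0, 0, 0],
    [-2, 0, 0, 0],
    [-2.5, -0.5, 0, 0],
    [-2.5, -0.5, 0, 0],
  ],
)

```text
time: 12.53
tool_pos: [543.3, -166.0, 16.1]
tcp_rot: [1.603, 1.559, 0.144]
contact_force: [12.9, 6.4, -7.7]
grip_width: 0.7
```

Call:
carry_out(
  rows=[
    [4, 0.5, 0, 0],
    [10, 1, 0, 0],
    [16, 2, 0, 0],
    [16, 2, 0, 0],
    [16, 2, 4, 0],
    [16, 2, 14, 0],
    [16, 2, 34, 0],
    [16, 2, 64, 0],
    [16, 2, 94, 0],
    [16, 2, 124, 0],
    [16, 2, 154, 0],
    [16, 2, 184, 0],
    [16, 2, 204, 0],
    [16, 2, 210, 0],
    [16, 2, 210, 0],
  ],
)

```text
time: 13.78
tool_pos: [559.6, -164.4, 228.4]
tcp_rot: [1.455, 1.556, -0.004]
contact_force: [0.4, -0.5, 0.1]
grip_width: 0.3
```

Call:
carry_out(
  rows=[
    [-5, -5, 0, 0],
    [-20, -20, 0, 0],
    [-38, -38, 0, 0],
    [-56, -56, 0, 0],
    [-74, -74, 0, 0],
    [-92, -92, 0, 0],
    [-110, -110, 0, 0],
    [-128, -128, 0, 0],
    [-146, -146, 0, 0],
    [-164, -164, 0, 0],
    [-182, -182, 0, 0],
    [-195, -195, 0, 0],
    [-200, -200, 0, 0],
    [-200, -200, 0, 0],
  ],
)

```text
time: 14.95
tool_pos: [358.0, -364.8, 227.0]
tcp_rot: [1.623, 1.557, 0.161]
contact_force: [-0.6, -0.6, 0.8]
grip_width: 0.1
```

Run:
```python
from h import *
import cv2
print(get_obs()["time"],get_obs()["tool_pos"],get_obs()["contact_force"])
a=cv2.cvtColor(capture("top"),cv2.COLOR_RGB2BGR);cv2.imwrite("pics/top2.png",a)
b=cv2.imread("pics/top1.png")
cv2.imwrite("pics/crop2.png",cv2.resize(a[115:245,225:395],None,fx=4.5,fy=4.5,interpolation=cv2.INTER_CUBIC))
d=cv2.absdiff(a,b).max(2)>60
for n,(u,v) in dict(tin=(314,160),loupe=(306,257),jar=(185,213),stand=(447,205)).items():print(n,d[v-25:v+25,u-25:u+25].sum())
```

```text
14.95 [ 357.99738672 -364.84823717  226.97534904] [-0.55243004 -0.59090338  0.79256665]
tin 0
loupe 0
jar 0
stand 0
```

View pics/crop2.png

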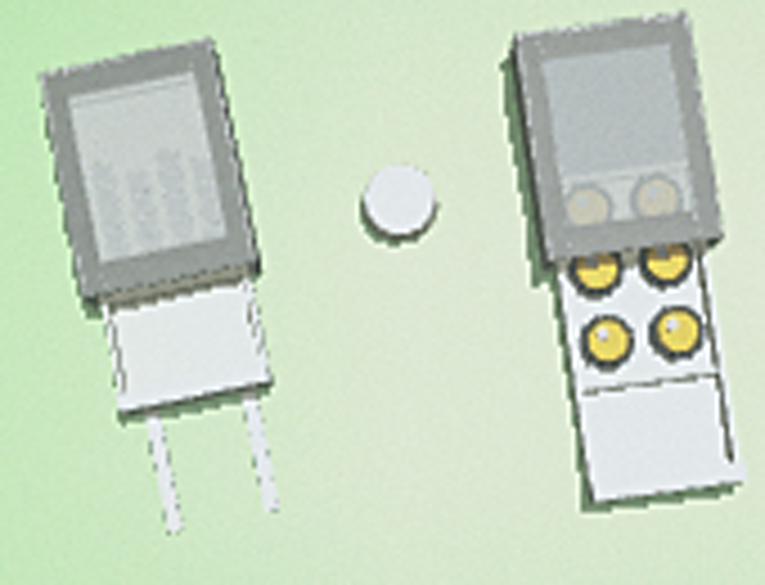

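The crop shows the links tray back in its case, with its lip from about (120,408) to (272,384). The movements tray is well out, with its lip from about (594,500) to (743,482). I'll put numbers on both joints.

Run:
```python
from h import *
for n,c,y,l in(("open",(735.2,158.4),10,[(119,411),(272,384)]),("shut",(747.3,-143.7),6.5,[(594,501),(744,483)])):
    L=np.mean([ray("top",crop(p),34)[:2] for p in l],0)-c; y=np.radians(y)
    print(n,"joint ~",-(L@[np.cos(y),np.sin(y)])-150)
```

```text
open joint ~ -0.5305439697278587
shut joint ~ 77.83837765040391
```

```bash
python3 -c "
from plant import *
print(close_job())"
```

```text
the job is handed in; nothing more can be done
None
```

I pushed the bracelet-link tray home first, then drew the movements tray out to its stop, and handed the job in at about 15 s of the 48 s allowed.

- **Links tray:** I pushed it with closed fingertips against the lip's front until it stopped dead, with about 12 N showing. The final top view measured it at -0.5 mm, which is home within measurement error.
- **Movements tray:** I lowered a closed fingertip into the well and drew the lip out until it stopped, with 13–17 N showing and no further travel. The final top view measured it at about 77.8 mm instead of 80. One pixel is nearly 3 mm there, so I put the 2 mm difference down to measurement error and relied on the hard stop. I did not take a closer picture to confirm it.
- **Bench and arm:** The arm was lifted clear, with contact force back to about zero. The tin, loupe, jar and driver stand showed no change between the first and last pictures.

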